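# Lock a cheese mould on the press bed with a slip-clutch stop stud

## Robot

A 6-joint arm with a two-finger parallel gripper is mounted at the origin on the work surface. World frame = base frame: x ahead of the robot, y to its left, z up, the work surface at z = 0. Lengths are in m, angles in rad, forces in N, time in s.
With the tool pointing down it reaches from about 0.25 to 0.775 m from the base axis. Payload 4 kg.
Tool frame: the origin (TCP) lies at the very end of the fingers, on their centre line; the grasp point (between the pads) lies 19 mm behind it; z points along the fingers, y is the direction in which the jaws open and shut (so a half turn about z gives the same grasp; the last joint's range is limited). The gripper opens to 94 mm and grips with 3 to 60 N. Pads are 16 mm wide; open, the fingers measure 119 mm over their backs; the gripper's body (75 mm by 177 mm) begins 78 mm behind the grasp point.
Start: joints at [1.241, 0.087, 1.371, -0, 1.684, -0.103], TCP at [0.124, 0.536, 0.206] pointing down, gripper open.
Joint ranges: [-3.1, 3.1], [-0.76, 2.03], [0.27, 2.55], [-1.08, 4.22], [0.17, 2.65], [-2.57, 2.57]. Speed limits (rad/s): [2.79, 2.79, 3.14, 3.14, 3.14, 3.14].

## Interface

Orientations are given as [roll, pitch, yaw] about the fixed x, y, z axes, in that order (R = Rz(yaw) Ry(pitch) Rx(roll)).
In Python, from bench import robot, snapshot, models gives the robot as it stands.
- The arm moves only by the tool arm_command, never from a script. Its argument "commands" is text: rows parted by semicolons, each of 7 numbers parted by spaces: the shift along the tool's x, y, z in mm, then the turn, a rotation vector about the tool's x, y, z in degrees, then the opening, from 0 (shut) to 1 (fully open). In form: tx ty tz rx ry rz hand; .... A call has 1 to 12 rows; each row shifts and turns the pose as measured when the row begins, along the tool's axes as they then stand; what a row does not reach is not made up. A row lasts 1/8 s, in which the tool goes at most 62.5 mm and 10.7 degrees, less where a joint would pass 70% of its speed; a pose out of reach is approached as far as the arm can. A call is refused whole if a number of a shift passes 62.5 or a number of a turn 10.7, either way. A call with a gripper value outside its range is refused whole. The fingers move at their own pace and stop on an object; the grip force is fixed at half the most. Time passes only in rows, so rows that do not move let the fingers close. It gives the time, the measured TCP pose, the force and the opening at its end, in the units of the state.
- robot.get_obs(): the state, without advancing time (a new reading comes with each control period).
- snapshot(name): name is "scene" or "top" or "wrist"; returns a dict with "img" (400x640x3 uint8, blue, green, red), "camera_matrix" (3x3 intrinsics, pixels), "dist" ([k1, k2, p1, p2, k3] as OpenCV has them; the pictures are not rectified), "origin" and "rotation" of the camera in the world. Camera axes: x right, y down, z forward; pixel columns grow to the right and rows downward; lengths in m; the calibration is good to about 2 mm. A picture is of the moment at which its call begins. There is no depth.
- robot.close_job(): hands the job in, once; it reports no verdict.
Trained networks look in a picture, given as the dict that the camera call returned (one of the last four; its "shot" number tells which), for a name from the list of things; names that differ only in an ending like _2 or _b are one class to them, and where a whole thing is asked for, a point or a joint stands for the part that bears it (a point fixed in the world has none). Each returns a list of dicts, best first, with "conf" (0 to 1); they miss things now and then, are a little off and sometimes report something else, mostly with a low value. They report only what shows in the picture. A call takes as long as a camera call. They do not tell look-alikes from the thing itself.
- models.spot_in(query, picture): "bbox" ([left, top, width, height] as shares, 0 to 1, of the picture: columns of its width, rows of its height, round what is visible of it).
- models.tip_of(query, picture): "centre" ([column, row] as shares, 0 to 1, of the picture: columns of its width, rows of its height: a listed point, or the origin of a listed thing).
The state is a dict: "time": time; "joint_positions": joint angles; "qvel": joint speeds; "joint_torque": joint torques, N m; "tool_pos": TCP position; "ee_rot": TCP orientation; "wrist_force": force on the tool from outside, world axes, zero at the start; "wrist_torque": the same for the moment, N m; "width": finger opening in m.
Only numpy, scipy, OpenCV 4.12 (cv2) and the standard library are available. Lean on these libraries where they do the work, as an engineer would, in place of code of your own. Each camera call takes 0.05 s, during which the arm holds its last target. There are 200 camera calls.

## Task

Secure the cheese mould on the press bed: take the red-handled stop stud out of its blue block, drop its T-head into the bed's slot on the open side of the mould, and slide it along so that it pushes the mould fully home against the two steel pins. Then turn the handle clockwise a quarter turn so the head locks under the slot, and keep turning until the handle clearly slips on the stud (about 10 degrees or more); stop right there, well before an eighth of a turn of slip, and let go, leaving the stud against the mould. Do not tip the mould or disturb the cheese, bottle or bowl.

Things in the scene. Friction and masses are not known exactly. Their poses are not given: they have to be found in the camera images.
- bed: Fixed level press bed: grey metal plate 320 mm long (x), 150 wide (y), 30 high; origin at the centre of its underside, z up; +x points roughly to the robot's left. A T-slot runs along x at y = 0: 34 mm wide at the top through 10 mm thick lips, below them 53 mm wide and 16 mm deep; ends closed at x = -152 and +152 mm.
- bed_drop (a point): Point on the slot's centre line at the bed's top (30 mm above its underside), 85 mm to the -x side of the bed's centre: a good free place to drop the T-head in. The slot is free from its -x end up to the mould.
- bed_home (a point): Point on the bed's top where the mould's centre lies when the mould rests against both pins: x = +82.6, y = 0 of the bed. The steel pins, 20 mm in diameter and 38 mm tall, stand at x = +140, y = +40 and -40 mm. The stud pushing it then has its axis 88 mm nearer the -x end.
- mould: Loose round white cheese mould with a flat lid on and a blue ring on top, 120 mm in diameter, 36 mm high, 0.2 to 0.4 kg; origin at the centre of its underside. It stands on the bed over the slot, 8 to 25 mm short of the pins, and slides under a push of a few newtons.
- block: Fixed blue parking block, 100 x 80 x 30 mm, in whose 60 x 36 mm well the stud's head hangs at the start; origin at the centre of its underside. The stud lifts straight up out of it (30 mm or more).
- stud: Loose stop stud, 0.31 kg, upright: white sleeve-column 56 mm in diameter, 28 mm high, that spins freely on the stud, under a 6 mm dark top plate with a yellow line across; origin at the centre of the column's underside, z up along its axis, x along the T-head below. In the slot the column rests on the bed's top.
- stud_head (a point): Centre of the steel T-head, 20 mm below the stud's origin: 49 mm long (x), 30 wide, 12 thick, on a 31 mm round neck. Laid along the slot, either way round, it drops through. Clockwise from above it turns under the lips and the slot's walls stop it a little past a quarter turn (90 to 105 degrees); counterclockwise it jams within 45 degrees.
- handle_grip (a point): On the stud's axis, 63 mm above its origin, in the red bar handle: 100 mm long along this frame's x, 18 mm wide, from 17 mm below to 11 mm above this point, with 12 mm of free height under it. It starts parallel to the T-head, at right angles to the yellow line. Grip it across its width from above (35 N or more); it lifts the whole stud.
- handle (a joint): Angle of the handle against the stud, rad, growing clockwise from above; 0 at the start. A slip clutch holds them together up to 0.25 N m; with the stud stopped in the slot, turning on makes the handle slip and this value grow (seen as the bar leaving its right angle to the yellow line). It does not spring back.
- cheese: Bystander: loose cream-white cheese wheel, 110 mm in diameter, 38 mm high; origin at the centre of its underside.
- bottle: Bystander: loose amber bottle, 64 mm in diameter, 150 mm high; origin at the centre of its underside.
- bowl: Bystander: loose steel bowl, 110 mm across, 50 mm high; origin at the centre of its underside.
Not all that is in view belongs to the job. Leave any green or purple look-alike of the stud alone.

How it is judged:
On the way, in this order (a step that is already met when the one before it is completed fails the run):
1. the stud's head is down in the slot, lying along it, the column resting on the bed (z of stud in the frame of bed between 0.026 and 0.033 m and y of stud in the frame of bed between -0.006 and 0.006 m and x of stud in the frame of bed between -0.14 and 0.05 m and angle between stud's own z axis and vertical below 0.1 rad and angle between the x axis of stud and the x axis of bed, either way round below 0.3 rad), for 0.1 s.
2. the stud, head still along the slot, has pushed the mould home against the pins (all of step 1 and x of mould in the frame of bed above 0.0786 m and y of mould in the frame of bed between -0.008 and 0.008 m and horizontal distance between stud and mould below 0.092 m), for 0.1 s.
3. the stud is turned a quarter turn, its head across the slot, with the mould still home (z of stud in the frame of bed between 0.026 and 0.033 m and y of stud in the frame of bed between -0.006 and 0.006 m and x of stud in the frame of bed between -0.14 and 0.05 m and angle between stud's own z axis and vertical below 0.1 rad and angle between the x axis of stud and the y axis of bed, either way round below 0.3 rad and x of mould in the frame of bed above 0.0786 m and y of mould in the frame of bed between -0.008 and 0.008 m and horizontal distance between stud and mould below 0.092 m), for 0.1 s.
4. the handle has slipped on the locked stud (all of step 3 and value of joint handle above 0.1 rad), for 0.1 s.
At the end, for the whole second after the job is handed in: Stud upright in the slot, resting on the bed (4 mm), head across it (0.3 rad), at most 4 mm from the mould; mould upright on the bed within 4 mm of its place at the pins, 8 mm of the centre line; handle slipped 0.1 to 0.8 rad; all at rest (all of step 4 and angle between mould's own z axis and vertical below 0.06 rad and z of mould in the frame of bed between 0.027 and 0.033 m and linear speed of each of stud, mould below 0.02 m/s and value of joint handle below 0.8 rad); the robot touches nothing.
It fails at once if the handle is wound on more than 0.8 rad past the slip, or slipped backwards by 0.3 rad (value of joint handle above 0.8 rad or value of joint handle below -0.3 rad).
It fails at once if the mould is tipped by more than 0.25 rad (angle between mould's own z axis and vertical above 0.25 rad).
It fails at once if a bystander is moved by more than 20 mm (distance of any of cheese, bottle, bowl from where it was at the start of the episode above 0.02 m).
It also fails if it takes over 64 s, if anything falls off the work surface, if the arm or the gripper's body presses on something with over 40 N, if the wrist force passes 120 N, or if a joint passes its speed limit or range.

## Working session

There is one attempt and no reset: what is moved stays moved. The work goes in short steps, Python scripts to look and compute and a tool call to move; the robot and the scene stay as the last step left them, time stands still between calls to the robot, and variables do not carry over. Pictures are saved under pics/ and viewed, about 8 in all and at most 12, crops included, and the job is handed in when it is done.

Besides the shell and the picture viewer there is one more tool, called after "Emit:" by a JSON object that holds its "fn" and its "kwargs", one argument or row to a line. arm_command: Moves the arm, as the interface text tells. Its arguments: {"type":"object","properties":{"commands":{"type":"string"}},"required":["commands"]}

```bash
mkdir -p pics; cat > h.py <<'E'
import cv2,numpy as np
from bench import robot,snapshot,models
def ray(s,uv):
    p=cv2.undistortPoints(np.array([[uv]],float),s["camera_matrix"],np.array(s["dist"],float))[0,0]
    return np.array(s["origin"]),np.array(s["rotation"])@np.array([p[0],p[1],1.])
def at(s,uv,z):
    o,d=ray(s,uv); return o+d*(z-o[2])/d[2]
def proj(s,P):
    R=np.array(s["rotation"]);t=-R.T@np.array(s["origin"])
    return cv2.projectPoints(np.array(P,float).reshape(-1,1,3),cv2.Rodrigues(R.T)[0],t,np.array(s["camera_matrix"],float),np.array(s["dist"],float))[0].reshape(-1,2)
def tip(q,s,z,n=3):
    for r in models.tip_of(q,s)[:n]:
        uv=np.array(r["centre"])*[640,400]
        print(q,round(r["conf"],2),uv.round(1),at(s,uv,z).round(4))
E
python3 - <<'E'
from h import *
o=robot.get_obs();print(o)
ims=[]
for n in("top","scene"):
    s=snapshot(n);ims.append(s["img"]);print(n,s["origin"],s["rotation"])
    for q,z in [("bed",0),("bed_drop",.03),("bed_home",.03),("mould",.03),("block",0),("stud",.03),("handle_grip",.093),("cheese",0),("bottle",0),("bowl",0)]: tip(q,s,z)
    cv2.imwrite(f"pics/{n}0.png",s["img"])
E
```

```text
{'time': 0.0, 'joint_positions': array([ 1.24093193e+00,  8.79790343e-02,  1.37221372e+00, -2.30086827e-05,
        1.68359367e+00, -1.03097757e-01]), 'qvel': array([-0.00052302, -0.00150148,  0.00045977,  0.00070667,  0.00028764,
        0.00223328]), 'joint_torque': array([-9.51744914e-04, -3.40167904e+01, -3.02433157e+01,  7.17888563e-02,
        3.27030849e-02, -1.54444560e-04]), 'tool_pos': array([0.12349262, 0.53540835, 0.2043116 ]), 'ee_rot': array([-3.13940818e+00, -2.03025621e-04,  2.91482323e+00]), 'wrist_force': array([-0.43977376, -0.03937182, -0.30649104]), 'wrist_torque': array([-0.03523326, -0.02567399, -0.00848364]), 'width': 0.09398820297678606}
top [0.47379496 0.02039682 1.21610227] [-3.05225928  0.01835488 -1.59085421]Traceback (most recent call last):
  File "<stdin>", line 6, in <module>
  File "h.py", line 14, in tip
    print(q,round(r["conf"],2),uv.round(1),at(s,uv,z).round(4))
                                           ~~^^^^^^^^
  File "h.py", line 7, in at
    o,d=ray(s,uv); return o+d*(z-o[2])/d[2]
                                       ~^^^
IndexError: invalid index to scalar variable.
```

```bash
sed -i 's/np.array(s\["rotation"\])/Rot.from_euler("xyz",s["rotation"]).as_matrix()/; 1a from scipy.spatial.transform import Rotation as Rot' h.py
python3 - <<'E'
from h import *
for n in("top","scene"):
    s=snapshot(n);print(n,s["origin"],s["rotation"])
    for q,z in [("bed",0),("bed_drop",.03),("bed_home",.03),("mould",.03),("block",0),("stud",.03),("handle_grip",.093),("cheese",0),("bottle",0),("bowl",0)]: tip(q,s,z)
    cv2.imwrite(f"pics/{n}0.png",s["img"])
E
```

```text
top [0.47379496 0.02039682 1.21610227] [-3.05225928  0.01835488 -1.59085421]
bed 0.75 [287.6 215.8] [0.534  0.0991 0.    ]
bed 0.53 [412.6 222.8] [ 0.5078 -0.2408  0.    ]
bed_drop 0.9 [289.8 186.1] [0.6122 0.0901 0.03  ]
bed_drop 0.62 [414.8 225. ] [ 0.501  -0.2398  0.03  ]
bed_home 0.69 [287.1 244.4] [0.4566 0.0997 0.03  ]
block 0.56 [409.8 222.9] [ 0.5076 -0.2331  0.    ]
block 0.24 [416.3 225.8] [ 0.4995 -0.2505  0.    ]
stud 0.84 [419.8 272.7] [ 0.3758 -0.2478  0.03  ]
stud 0.73 [409.  225.2] [ 0.5008 -0.2246  0.03  ]
handle_grip 0.94 [471.3 233.7] [ 0.475 -0.366  0.093]
handle_grip 0.93 [425.4 279.2] [ 0.3647 -0.2468  0.093 ]
handle_grip 0.72 [414.  227.1] [ 0.4944 -0.2239  0.093 ]
cheese 0.94 [164.4 180.4] [0.6393 0.4394 0.    ]
bottle 0.71 [470.3 161.1] [ 0.6738 -0.4057  0.    ]
bowl 0.89 [400.7 130.7] [ 0.7634 -0.2183  0.    ]
scene [1.19763593 0.55353287 1.1243885 ] [-2.47787679  0.00338027  2.27648163]
bed 0.79 [351.7 215.1] [0.5186 0.0949 0.    ]
bed_drop 0.56 [326.6 228.7] [0.6153 0.0836 0.03  ]
bed_home 0.28 [271.6 149.5] [ 0.5002 -0.2293  0.03  ]
mould 0.69 [369.2 200.2] [0.4647 0.1129 0.03  ]
block 0.56 [272.8 157.7] [ 0.5036 -0.224   0.    ]
block 0.5 [325.8 228. ] [0.5989 0.0677 0.    ]
block 0.25 [273.3 152.7] [ 0.4875 -0.2375  0.    ]
stud 0.82 [297.4 126.9] [ 0.3766 -0.235   0.03  ]
stud 0.77 [269.5 150.5] [ 0.5072 -0.2314  0.03  ]
stud 0.77 [247.  125.3] [ 0.4741 -0.363   0.03  ]
handle_grip 0.84 [293.5 110.2] [ 0.3768 -0.2481  0.093 ]
handle_grip 0.77 [269.4 135.8] [ 0.5046 -0.2277  0.093 ]
handle_grip 0.67 [246.9 108.1] [ 0.4621 -0.3655  0.093 ]
cheese 0.6 [431.8 318.5] [0.6377 0.4376 0.    ]
bottle 0.87 [197.1 163.2] [ 0.6702 -0.3869  0.    ]
bowl 0.63 [217.  210.1] [ 0.7516 -0.2065  0.    ]
```

View pics/top0.png

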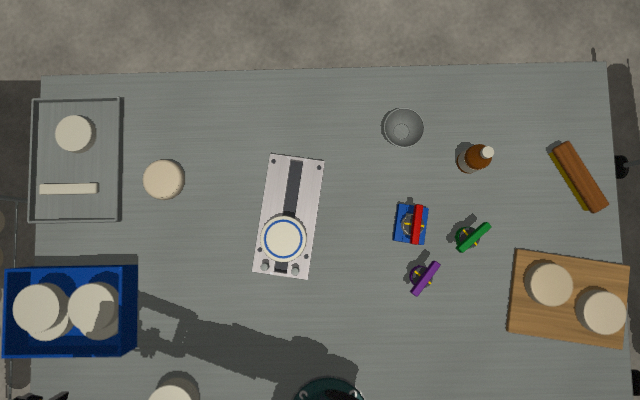

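View pics/scene0.png

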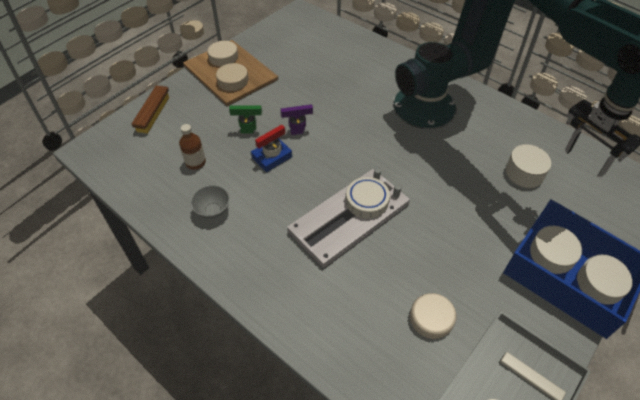

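The top picture shows the red stud at about (413,224) in the blue block. The bed's pins are at about (265,267) and (295,270), on the robot's side, and the drop end is at about (293,170). The purple look-alike is at (425,278) and the green one at (473,236).

Emit:
{"fn": "arm_command", "kwargs": {
  "commands": "-40 -46 -3 0 0 0 1;-40 -46 -3 0 0 0 1;-40 -46 -3 0 0 0 1;-40 -46 -3 0 0 0 1;-40 -46 -3 0 0 0 1;-40 -46 -3 0 0 0 1;-40 -46 -3 0 0 0 1;-40 -46 -3 0 0 0 1;-40 -46 -3 0 0 0 1;-40 -46 -3 0 0 0 1;-40 -46 -3 0 0 0 1;-40 -46 -3 0 0 0 1"
}}

```text
time: 2.7
tool_pos: [0.4762, -0.1222, 0.2453]
ee_rot: [3.138, 0.013, 2.923]
wrist_force: [0.6, -0.4, 0.9]
width: 0.0942
```

```bash
cat >> h.py <<'E'
def go(x,y,z,yaw):
    o=robot.get_obs();R=Rot.from_euler("xyz",o["ee_rot"]);T=Rot.from_euler("xyz",[np.pi,0,yaw])
    print("pose",o["tool_pos"].round(4),o["ee_rot"].round(3),"shift mm",(R.inv().apply(np.array([x,y,z])-o["tool_pos"])*1000).round(1),"turn deg",np.degrees((R.inv()*T).as_rotvec()).round(1))
E
python3 - <<'E'
from h import *
s=snapshot("wrist");print(s["origin"],s["rotation"])
for q,z in [("stud",.03),("handle_grip",.093),("block",0),("bed_drop",.03)]: tip(q,s,z)
cv2.imwrite("pics/w1.png",s["img"])
t=snapshot("top"); 
c=[at(t,u,.03) for u in [(270,153),(325,160),(308,280),(252,271)]]
print(np.round(c,3))
g=t["img"][130:300,220:460]
cv2.imwrite("pics/t1.png",cv2.resize(g,None,fx=3.3,fy=3.3,interpolation=2))
E
```

```text
[ 0.40626668 -0.1071837   0.4230493 ] [ 2.89110967e+00 -2.39918630e-03  1.35267725e+00]
stud 0.93 [196.5 114.6] [ 0.3661 -0.2488  0.03  ]
stud 0.89 [241.  214.4] [ 0.4961 -0.2303  0.03  ]
stud 0.84 [130.9 213.6] [ 0.4641 -0.3705  0.03  ]
handle_grip 0.89 [229.7 233.4] [ 0.4996 -0.2286  0.093 ]
handle_grip 0.56 [ 99.7 227.4] [ 0.462  -0.3695  0.093 ]
block 0.94 [246.4 212.2] [ 0.5015 -0.2317  0.    ]
bed_drop 0.67 [493.9 246.9] [0.6116 0.0822 0.03  ]
bed_drop 0.59 [299.8 362.1] [ 0.73   -0.2102  0.03  ]
[[ 0.703  0.142  0.03 ]
 [ 0.681 -0.006  0.03 ]
 [ 0.362  0.046  0.03 ]
 [ 0.388  0.194  0.03 ]]
```

View pics/w1.png

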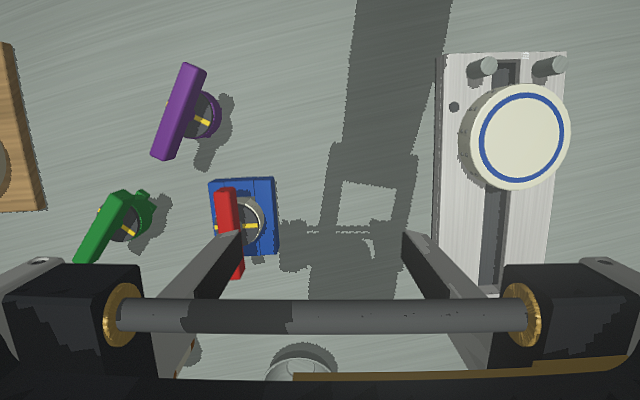

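View pics/t1.png

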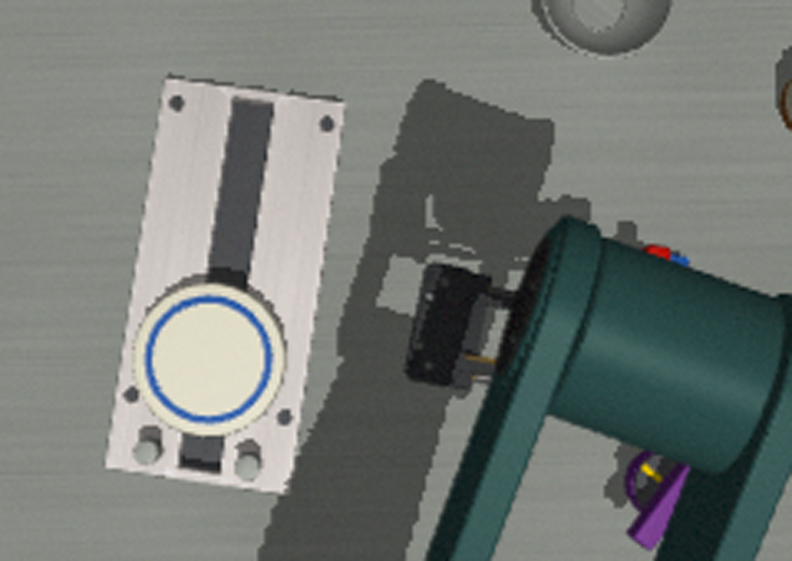

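The wrist picture shows the red bar at about (232,235), partly behind the left finger, and the bed at the right. The top crop gives clean bed corners at (166,79), (343,102), (283,493) and (107,467).

```bash
python3 - <<'E'
from h import *
t=snapshot("top")
c=np.array([at(t,np.array(u)/3.3+[220,130],.03)[:2] for u in [(166,79),(343,102),(283,493),(107,467)]])
m=c.mean(0);d=c[2]+c[3]-c[0]-c[1];yaw=np.arctan2(d[1],d[0]);d/=np.linalg.norm(d)
print(m,yaw,np.linalg.norm(c[3]-c[0]),np.linalg.norm(c[1]-c[0]),"drop",m-.085*d,"studhome",m-.0054*d)
img=cv2.imread("pics/top0.png")
h=cv2.cvtColor(img,cv2.COLOR_BGR2HSV)
mk=(((h[...,0]<8)|(h[...,0]>172))&(h[...,1]>150)&(h[...,2]>90)).astype(np.uint8);mk[:195]=0;mk[255:]=0;mk[:,:380]=0;mk[:,440:]=0
pts=np.argwhere(mk)[:,::-1].astype(np.float32);print(len(pts))
r=cv2.minAreaRect(pts);b=cv2.boxPoints(r);w=np.array([at(t,u,.104) for u in b]);print(b.round(1),w.round(4),w.mean(0))
P=np.array([at(t,u,.1)[:2] for u in pts]);v=np.linalg.svd(P-P.mean(0))[2][0];print("bar yaw",np.arctan2(v[1],v[0]),P.mean(0))
E
```

```text
[0.53256711 0.09572728] 2.97380934318801 0.31788273175286785 0.14625173550913645 drop [0.61637349 0.08153251] studhome [0.53789128 0.09482549]
277
[[411.  243.4]
 [415.9 203.7]
 [422.9 204.6]
 [418.  244.2]] [[ 0.4541 -0.2123  0.104 ]
 [ 0.5522 -0.2286  0.104 ]
 [ 0.5497 -0.2459  0.104 ]
 [ 0.4516 -0.2295  0.104 ]] [ 0.50189605 -0.22907982  0.104     ]
bar yaw 2.9786438956459262 [ 0.50204217 -0.22989898]
```

```bash
python3 - <<'E'
from h import *
go(.5005,-.229,.16,2.976)
E
```

```text
pose [ 0.4751 -0.1189  0.2452] [3.138 0.012 2.925] shift mm [ -47.4 -102.3   85.4] turn deg [ 0.2  0.7 -2.9]
```

Emit:
{"fn": "arm_command", "kwargs": {
  "commands": "-16 -35 28 0 0.3 -1 1;-16 -35 28 0 0.3 -1 1;-15 -32 28 0 0 -1 1;0 0 0 0 0 0 1;0 0 0 0 0 0 1"
}}

```text
time: 3.68
tool_pos: [0.504, -0.2223, 0.1645]
ee_rot: [3.139, 0.011, 2.993]
wrist_force: [-0.2, -0.5, 0.2]
width: 0.094
```

```bash
python3 - <<'E'
from h import *
s=snapshot("wrist")
tip("handle_grip",s,.093)
h=cv2.cvtColor(s["img"],cv2.COLOR_BGR2HSV)
mk=((h[...,0]<6)|(h[...,0]>174))&(h[...,1]>150)&(h[...,2]>140)
cv2.imwrite("pics/w2.png",s["img"])
p=np.argwhere(mk)[:,::-1].astype(np.float32);r=cv2.minAreaRect(p);b=cv2.boxPoints(r)
print(len(p),b.round(),np.array([at(s,u,.104) for u in b]).round(4))
go(.5005,-.229,.072,2.976)
E
```

```text
handle_grip 0.98 [130.3 191.5] [ 0.4634 -0.3713  0.093 ]
handle_grip 0.77 [258.4  36.7] [ 0.3678 -0.2473  0.093 ]
handle_grip 0.63 [315. 210.] [ 0.5006 -0.2267  0.093 ]
1938 [[300. 149.]
 [322. 149.]
 [322. 251.]
 [300. 251.]] [[ 0.4505 -0.2299  0.104 ]
 [ 0.4528 -0.214   0.104 ]
 [ 0.5316 -0.2258  0.104 ]
 [ 0.529  -0.2429  0.104 ]]
pose [ 0.504  -0.2224  0.1647] [3.139 0.011 2.993] shift mm [ 3.6 -7.3 92.6] turn deg [0.1 0.6 1. ]
```

View pics/w2.png

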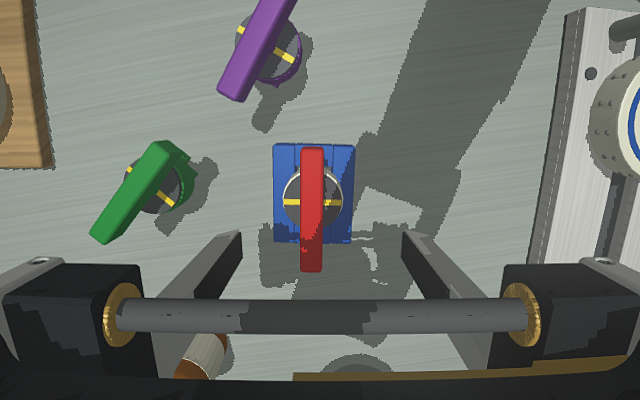

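The wrist picture shows the red bar upright at column ~312, centred between the fingers and aligned with them. The way down is free.

Emit:
{"fn": "arm_command", "kwargs": {
  "commands": "2 -4 30 0 0.3 0.5 1;2 -3 30 0 0.3 0.3 1;0 0 28 0 0 0 1;0 0 4 0 0 0 1;0 0 0 0 0 0 1"
}}

```text
time: 4.4
tool_pos: [0.5041, -0.2258, 0.0798]
ee_rot: [-3.139, 0.015, 2.986]
wrist_force: [1.3, -0.2, -0.0]
width: 0.0941
```

```bash
python3 - <<'E'
from h import *
go(.5005,-.229,.072,2.98);print(robot.get_obs()["wrist_force"])
E
```

```text
pose [ 0.5041 -0.2258  0.0798] [-3.139  0.015  2.986] shift mm [ 3.1 -3.7  7.7] turn deg [-0.1  0.9  0.3]
[ 1.26435951 -0.19620245 -0.01209864]
```

Emit:
{"fn": "arm_command", "kwargs": {
  "commands": "3 -4 7 0 0.8 0.3 1;2 -1 2 0 0 0 1;0 0 0 0 0 0 0;0 0 0 0 0 0 0;0 0 0 0 0 0 0;0 0 0 0 0 0 0;0 0 0 0 0 0 0;0 0 0 0 0 0 0"
}}

```text
time: 5.4
tool_pos: [0.5002, -0.2313, 0.0744]
ee_rot: [-3.136, 0.007, 2.98]
wrist_force: [-0.8, 0.1, -1.0]
width: 0.0374
```

Emit:
{"fn": "arm_command", "kwargs": {
  "commands": "0 0 1 0 0 0 0;0 0 0 0 0 0 0;0 0 0 0 0 0 0;0 0 0 0 0 0 0;0 0 0 0 0 0 0"
}}

```text
time: 6.02
tool_pos: [0.5002, -0.2308, 0.0731]
ee_rot: [-3.138, 0.007, 2.98]
wrist_force: [-0.2, -0.5, -0.2]
width: 0.018
```

Emit:
{"fn": "arm_command", "kwargs": {
  "commands": "0 0 -10 0 0 0 0;0 0 -20 0 0 0 0;0 0 -25 0 0 0 0;0 0 -25 0 0 0 0;0 0 0 0 0 0 0"
}}

```text
time: 6.65
tool_pos: [0.498, -0.2296, 0.1536]
ee_rot: [-3.139, 0.001, 2.98]
wrist_force: [-0.1, -0.5, -3.1]
width: 0.0179
```

```bash
python3 - <<'E'
from h import *
go(.6164,.0815,.143,2.974);o=robot.get_obs();print(o["wrist_force"],o["width"])
E
```

```text
pose [ 0.498  -0.2296  0.1536] [-3.139e+00  1.000e-03  2.980e+00] shift mm [-66.8 326.1  10. ] turn deg [-0.1  0.1  0.4]
[-0.0515484  -0.51517493 -3.07352877] 0.01788878318433623
```

Lifted: the wrist force shows about 3 N, which matches the stud's weight. Carrying it to the drop point.

Emit:
{"fn": "arm_command", "kwargs": {
  "commands": "-7 35 0 0 0 0 0;-9 45 0 0 0 0 0;-9 45 0 0 0 0 0;-9 45 0 0 0 0 0;-9 45 0 0 0 0 0;-9 45 0 0 0 0 0;-9 40 0 0 0 0 0;-4 18 0 0 0 0 0;0 0 0 0 0 0 0;0 0 0 0 0 0 0"
}}

```text
time: 7.9
tool_pos: [0.6098, 0.0804, 0.1365]
ee_rot: [-3.135, -0.023, 2.976]
wrist_force: [-0.1, 0.5, -2.3]
width: 0.0178
```

```bash
python3 - <<'E'
from h import *
go(.6164,.0815,.143,2.974)
s=snapshot("wrist");cv2.imwrite("pics/w3.png",s["img"])
for q,z in [("stud",.11),("handle_grip",.17),("bed_drop",.03),("bed_home",.03),("mould",.03),("bed",0)]:tip(q,s,z,2)
print(s["origin"],s["rotation"])
E
```

```text
pose [0.6098 0.0804 0.1365] [-3.135 -0.023  2.976] shift mm [-6.2  2.1 -6.7] turn deg [-0.4 -1.3  0.1]
stud 0.62 [320.6 222. ] [0.6021 0.081  0.11  ]
handle_grip 0.83 [321.7 261.4] [0.6053 0.0817 0.17  ]
mould 0.7 [327.3  39.2] [0.4706 0.1078 0.03  ]
mould 0.19 [321.3 222.3] [0.6243 0.0771 0.03  ]
bed 0.77 [325.7 120.7] [0.5346 0.0961 0.    ]
bed 0.52 [322.8 259.8] [0.6727 0.0703 0.    ]
[0.54575547 0.09263225 0.31659737] [2.92626717 0.00803643 1.40508838]
```

View pics/w3.png

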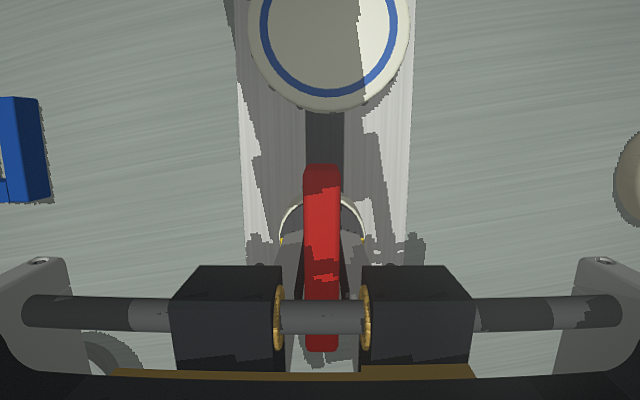

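```bash
cat > meas.py <<'E'
from h import *
def prof(s,row,lo,hi,ch):
    im=cv2.GaussianBlur(s["img"],(3,3),0).astype(float)[row]
    g=np.gradient(ch(im))[lo:hi]
    def pk(i):
        return lo+i
    return pk(int(g.argmin())),pk(int(g.argmax()))
def run(ztop,rows_slot,rows_bar,lo=290,hi=360):
    s=snapshot("wrist")
    S=[];B=[]
    for r in rows_slot:
        a,b=prof(s,r,lo,hi,lambda i:i.sum(1)); p,q=at(s,(a,r),.03),at(s,(b,r),.03)
        S.append((p+q)/2); print(r,a,b,"w",round(1000*np.linalg.norm(p-q),1),S[-1].round(4))
    for r in rows_bar:
        a,b=prof(s,r,lo,hi,lambda i:i[:,0]+i[:,1]-i[:,2]);p,q=at(s,(a,r),ztop),at(s,(b,r),ztop)
        B.append((p+q)/2); print("bar",r,a,b,"w",round(1000*np.linalg.norm(p-q),1),B[-1].round(4))
    return s,np.array(S),np.array(B)
E
python3 - <<'E'
from meas import *
s,S,B=run(.1675,range(122,160,6),range(196,275,8))
for X in(S,B):
    v=np.linalg.svd(X[:,:2]-X[:,:2].mean(0))[2][0]; print(X.mean(0),np.arctan2(*v[::-1]))
print(robot.get_obs()["tool_pos"],robot.get_obs()["ee_rot"])
E
```

```text
122 304 343 w 33.7 [0.5372 0.0944 0.03  ]
128 304 343 w 33.8 [0.5422 0.0936 0.03  ]
134 304 343 w 33.9 [0.5472 0.0927 0.03  ]
140 304 343 w 34.0 [0.5523 0.0919 0.03  ]
146 304 342 w 33.3 [0.5574 0.0906 0.03  ]
152 304 342 w 33.4 [0.5625 0.0898 0.03  ]
158 304 342 w 33.5 [0.5677 0.0889 0.03  ]
bar 196 303 340 w 17.4 [0.5748 0.0873 0.1675]
bar 204 303 340 w 17.5 [0.5786 0.0866 0.1675]
bar 212 303 340 w 17.6 [0.5824 0.086  0.1675]
bar 220 303 340 w 17.7 [0.5863 0.0853 0.1675]
bar 228 303 340 w 17.8 [0.5902 0.0847 0.1675]
bar 236 303 340 w 17.9 [0.5942 0.084  0.1675]
bar 244 302 340 w 18.5 [0.5982 0.0831 0.1675]
bar 252 300 339 w 19.1 [0.6022 0.0817 0.1675]
bar 260 304 344 w 19.7 [0.6067 0.0832 0.1675]
bar 268 297 345 w 23.8 [0.6106 0.081  0.1675]
[0.55235089 0.09170121 0.03      ] -0.18281287095607934
[0.59242372 0.08428221 0.1675    ] -0.16451415314655077
[0.61038896 0.08118196 0.13745712] [-3.13616907 -0.02071159  2.9757376 ]
```

The wrist picture shows the slot at columns 304–343 and the bar at columns 303–340, nearly in line. The slot's measured width is 33.7 mm, which fits the 34 mm given.

Emit:
{"fn": "arm_command", "kwargs": {
  "commands": "-3 1 6 0 -0.8 0 0;-3 0 6 0 -0.4 0 0;-1 0 6 0 0 0 0;0 0 3 0 0 0 0;0 0 0 0 0 0 0"
}}

```text
time: 8.93
tool_pos: [0.6173, 0.0808, 0.1142]
ee_rot: [-3.136, 0.0, 2.976]
wrist_force: [0.9, -0.2, -3.2]
width: 0.0179
```

```bash
python3 - <<'E'
from meas import *
o=robot.get_obs()
s,S,B=run(o["tool_pos"][2]+.0305,range(104,140,6),range(180,245,8))
for X in(S,B):
    v=np.linalg.svd(X[:,:2]-X[:,:2].mean(0))[2][0]; print(X.mean(0),np.arctan2(*v[::-1]))
go(.6164,.0812,.11,2.974)
E
```

```text
104 301 344 w 33.6 [0.5329 0.0952 0.03  ]
110 301 344 w 33.7 [0.5374 0.0945 0.03  ]
116 301 344 w 33.8 [0.5419 0.0937 0.03  ]
122 301 344 w 33.9 [0.5464 0.0929 0.03  ]
128 301 343 w 33.3 [0.5509 0.0918 0.03  ]
134 301 343 w 33.4 [0.5555 0.091  0.03  ]
bar 180 302 341 w 18.0 [0.5733 0.0884 0.1447]
bar 188 303 340 w 17.2 [0.577  0.0878 0.1447]
bar 196 303 340 w 17.3 [0.5808 0.0872 0.1447]
bar 204 302 340 w 17.9 [0.5845 0.0863 0.1447]
bar 212 303 340 w 17.5 [0.5884 0.0859 0.1447]
bar 220 303 340 w 17.6 [0.5923 0.0853 0.1447]
bar 228 303 339 w 17.2 [0.5962 0.0844 0.1447]
bar 236 303 340 w 17.8 [0.6002 0.0839 0.1447]
bar 244 302 339 w 18.0 [0.6042 0.0828 0.1447]
[0.54416394 0.09318248 0.03      ] -0.18461717289560153
[0.58853492 0.08577489 0.14468247] -0.17486932899322102
pose [0.6174 0.0808 0.1143] [-3.136e+00  1.000e-03  2.976e+00] shift mm [1.  0.3 4.3] turn deg [-0.3  0.   0.1]
```

Aligned to within about 0.5 mm. Lowering.

Emit:
{"fn": "arm_command", "kwargs": {
  "commands": "0 0 8 0 0 0 0;0 0 9 0 0 0 0;0 0 9 0 0 0 0;0 0 9 0 0 0 0;0 0 6 0 0 0 0;0 0 3 0 0 0 0"
}}

```text
time: 9.72
tool_pos: [0.6178, 0.0805, 0.0732]
ee_rot: [-3.136, 0.003, 2.976]
wrist_force: [-6.5, -0.5, 12.5]
width: 0.0179
```

Emit:
{"fn": "arm_command", "kwargs": {
  "commands": "0 0 -1 0 0 0 0;0 0 0 0 0 0 0"
}}

```text
time: 9.98
tool_pos: [0.6182, 0.0805, 0.0748]
ee_rot: [-3.136, 0.005, 2.976]
wrist_force: [0.5, -0.6, -2.9]
width: 0.0179
```

```bash
python3 - <<'E'
from h import *
go(.5379,.0940,.0731,2.974);print(robot.get_obs()["wrist_force"],robot.get_obs()["wrist_torque"])
E
```

```text
pose [0.6182 0.0805 0.0748] [-3.136  0.005  2.976] shift mm [81.5  0.1  1.4] turn deg [-0.3  0.3  0.1]
[ 0.52354245 -0.58892644 -2.87590489] [ 0.00311572 -0.02023264 -0.00527862]
```

Emit:
{"fn": "arm_command", "kwargs": {
  "commands": "0 0 1 0 0.3 0 0;10 0 0.5 0 0 0 0;12 0 0 0 0 0 0;12 0 0 0 0 0 0;12 0 0 0 0 0 0;8 0 0 0 0 0 0;6 0 0 0 0 0 0;0 0 0 0 0 0 0"
}}

```text
time: 10.98
tool_pos: [0.5554, 0.0912, 0.0733]
ee_rot: [-3.137, 0.002, 2.976]
wrist_force: [0.7, -0.4, -1.1]
width: 0.0181
```

```bash
python3 - <<'E'
from h import *
go(.5379,.0948,.0735,2.974);print(robot.get_obs()["wrist_force"],robot.get_obs()["wrist_torque"])
E
```

```text
pose [0.5554 0.0912 0.0733] [-3.137e+00  2.000e-03  2.976e+00] shift mm [17.9  0.7 -0.2] turn deg [-0.3  0.1  0.1]
[ 0.72547476 -0.38171506 -1.0997711 ] [ 0.02398724 -0.02033186 -0.00312353]
```

Emit:
{"fn": "arm_command", "kwargs": {
  "commands": "5 0 0 0 0 0 0;5 0 0 0 0 0 0;4 0 0 0 0 0 0;2 0 0 0 0 0 0;1 0 0 0 0 0 0;0 0 0 0 0 0 0"
}}

```text
time: 11.72
tool_pos: [0.5395, 0.0935, 0.0734]
ee_rot: [-3.137, 0.006, 2.976]
wrist_force: [2.4, -0.5, -2.4]
width: 0.0179
```

```bash
python3 - <<'E'
from h import *
go(.5379,.0948,.0735,2.974);print(robot.get_obs()["wrist_force"])
E
```

```text
pose [0.5395 0.0935 0.0734] [-3.137  0.006  2.976] shift mm [ 1.8  1.  -0.1] turn deg [-0.3  0.3  0.1]
[ 2.36694223 -0.47075288 -2.42717695]
```

Emit:
{"fn": "arm_command", "kwargs": {
  "commands": "2 0 0 0 0 0 0;2 0 0 0 0 0 0;0 0 0 0 0 0 0"
}}

```text
time: 12.1
tool_pos: [0.5364, 0.0941, 0.0734]
ee_rot: [-3.137, 0.008, 2.976]
wrist_force: [1.3, -0.6, -2.5]
width: 0.0176
```

Emit:
{"fn": "arm_command", "kwargs": {
  "commands": "2 0 0 0 0 0 0;2 0 0 0 0 0 0;0 0 0 0 0 0 0"
}}

```text
time: 12.48
tool_pos: [0.536, 0.0944, 0.0741]
ee_rot: [-3.138, 0.018, 2.975]
wrist_force: [3.2, -0.7, -3.9]
width: 0.0176
```

```bash
python3 - <<'E'
from h import *
s=snapshot("wrist");cv2.imwrite("pics/w4.png",s["img"])
for q,z in [("mould",.03),("bed",0),("stud",.03)]:tip(q,s,z,1)
go(.5379,.0948,.0735,2.974);print(robot.get_obs()["wrist_force"])
E
```

```text
mould 0.95 [324.2  99. ] [0.452  0.1102 0.03  ]
stud 0.91 [321.9 220.7] [0.5341 0.095  0.03  ]
pose [0.5359 0.0944 0.0741] [-3.138  0.017  2.975] shift mm [-1.9  0.7  0.6] turn deg [-0.2  1.   0.1]
[ 4.10852353 -0.56692693 -4.68734865]
```

View pics/w4.png

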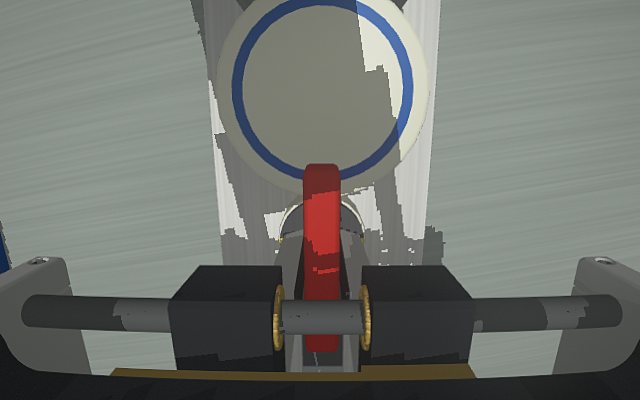

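The picture shows the mould touching the stud, with the mould centre at about (324,99). That gives (0.452, 0.110) against an expected home of (0.451, 0.110). One more firm push to confirm.

Emit:
{"fn": "arm_command", "kwargs": {
  "commands": "2 0 0.5 0 -0.5 0 0;3 0 0.5 0 -0.5 0 0;3 0 0 0 0 0 0"
}}

```text
time: 13.05
tool_pos: [0.5349, 0.0951, 0.0757]
ee_rot: [-3.14, 0.052, 2.975]
wrist_force: [9.2, -1.1, -4.7]
width: 0.0178
```

Emit:
{"fn": "arm_command", "kwargs": {
  "commands": "-1 0 1 0 1.5 0 0;0 0 1 0 1 0 0;0 0 0 0 0.5 0 0;0 0 0 0 0 0 0"
}}

```text
time: 13.55
tool_pos: [0.5361, 0.095, 0.0744]
ee_rot: [-3.14, -0.001, 2.975]
wrist_force: [4.1, -0.2, -3.3]
width: 0.0179
```

```bash
python3 - <<'E'
from h import *
s=snapshot("wrist")
for q,z in [("mould",.03),("stud",.03)]:tip(q,s,z,1)
go(.5379,.0948,.0735,2.974);print(robot.get_obs()["wrist_force"],robot.get_obs()["joint_positions"])
E
```

```text
mould 0.94 [322. 101.] [0.4522 0.1095 0.03  ]
stud 0.73 [321.8 222.3] [0.5347 0.0955 0.03  ]
pose [0.5361 0.0951 0.0745] [-3.140e+00 -1.000e-03  2.975e+00] shift mm [-1.8  0.   1. ] turn deg [-0.1 -0.   0.1]
[ 3.83267207 -0.3708032  -3.44672625] [ 7.21836097e-02  1.38523724e-01  1.57799339e+00 -1.31032765e-03
  1.42597337e+00 -1.33188316e+00]
```

Emit:
{"fn": "arm_command", "kwargs": {
  "commands": "0 0 1 0 0 0 0;0 0 0.5 0 0 5 0;0 0 0 0 0 8 0;0 0 0 0 0 8 0;0 0 0 0 0 8 0;0 0 0 0 0 0 0"
}}

```text
time: 14.45
tool_pos: [0.5363, 0.0952, 0.0738]
ee_rot: [3.142, 0.002, 2.454]
wrist_force: [4.1, 0.2, -3.2]
width: 0.0176
```

```bash
cat > c.py <<'E'
from h import *
o=robot.get_obs();go(.5361,.095,.0735,o["ee_rot"][2]);print(o["wrist_force"].round(1),o["wrist_torque"].round(3),"turned",np.degrees(2.975-o["ee_rot"][2]))
E
python3 c.py
```

```text
pose [0.5363 0.0952 0.0738] [3.142e+00 2.000e-03 2.454e+00] shift mm [ 0.1 -0.3  0.3] turn deg [0.  0.1 0. ]
[ 4.1  0.2 -3.2] [-0.093 -0.89   0.   ] turned 29.82619171328547
```

Emit:
{"fn": "arm_command", "kwargs": {
  "commands": "0 0 1 0 0 8 0;0 0 0.5 0 0 8 0;0 0 0 0 0 8 0;0 0 0 0 0 8 0;0 0 0 0 0 8 0;0 0 0 0 0 0 0"
}}

```text
time: 15.2
tool_pos: [0.5371, 0.0951, 0.0734]
ee_rot: [3.137, 0.003, 1.751]
wrist_force: [4.3, 0.2, -3.3]
width: 0.0179
```

```bash
python3 c.py
```

```text
pose [0.5371 0.0951 0.0734] [3.137e+00 3.000e-03 1.751e+00] shift mm [ 0.1 -1.  -0.1] turn deg [0.3 0.1 0. ]
[ 4.3  0.2 -3.3] [-0.138 -0.825  0.035] turned 70.15321777088563
```

Emit:
{"fn": "arm_command", "kwargs": {
  "commands": "0 -0.5 1 0.3 0 8 0;0 -0.5 0.5 0 0 8 0;0 0 0 0 0 0 0"
}}

```text
time: 15.58
tool_pos: [0.5375, 0.0948, 0.0734]
ee_rot: [3.138, 0.002, 1.476]
wrist_force: [3.3, -0.2, -3.7]
width: 0.018
```

```bash
python3 c.py
```

```text
pose [0.5375 0.0948 0.0734] [3.138e+00 2.000e-03 1.476e+00] shift mm [ 0.1 -1.5 -0.1] turn deg [0.2 0.1 0. ]
[ 3.3 -0.2 -3.7] [-0.102 -0.793  0.011] turned 85.90366228313268
```

Emit:
{"fn": "arm_command", "kwargs": {
  "commands": "0 -1 2 0 0 5 0;0 -0.5 0 0 0 5 0;0 0 0 0 0 0 0"
}}

```text
time: 15.95
tool_pos: [0.5376, 0.095, 0.0735]
ee_rot: [3.133, 0.0, 1.311]
wrist_force: [4.3, 0.6, -3.2]
width: 0.0177
```

```bash
python3 c.py
```

```text
pose [0.5376 0.095  0.0735] [3.133 0.    1.311] shift mm [-0.4 -1.5  0. ] turn deg [0.5 0.  0. ]
[ 4.3  0.6 -3.2] [-0.096 -0.982  0.011] turned 95.34795234288187
```

Emit:
{"fn": "arm_command", "kwargs": {
  "commands": "0 -0.5 1 0.3 0 5 0;0 -0.5 0 0 0 4 0;0 0 0 0 0 0 0"
}}

```text
time: 16.32
tool_pos: [0.538, 0.0956, 0.0734]
ee_rot: [3.136, -0.002, 1.164]
wrist_force: [3.9, 0.3, -2.6]
width: 0.0174
```

```bash
python3 c.py
```

```text
pose [0.538  0.0956 0.0734] [ 3.136e+00 -2.000e-03  1.164e+00] shift mm [-1.3 -1.5 -0.1] turn deg [ 0.3 -0.1 -0. ]
[ 3.9  0.3 -2.6] [-0.13  -0.774  0.117] turned 103.7883838494782
```

Emit:
{"fn": "arm_command", "kwargs": {
  "commands": "1 -0.5 0 0 0 5 0;0 0 0 0 0 5 0;0 0 0 0 0 0 0"
}}

```text
time: 16.7
tool_pos: [0.5382, 0.0956, 0.0734]
ee_rot: [3.134, -0.001, 0.997]
wrist_force: [4.7, -0.8, -2.0]
width: 0.0174
```

```bash
python3 c.py
```

```text
pose [0.5382 0.0956 0.0734] [ 3.134e+00 -1.000e-03  9.970e-01] shift mm [-1.6 -1.4 -0.1] turn deg [ 0.4 -0.  -0. ]
[ 4.7 -0.8 -2. ] [-0.08  -0.835  0.071] turned 113.35818362637346
```

Emit:
{"fn": "arm_command", "kwargs": {
  "commands": "1 -0.5 0 0 0 5 0;0 0 0 0 0 4 0"
}}

```text
time: 16.95
tool_pos: [0.5384, 0.0956, 0.0734]
ee_rot: [3.133, 0.0, 0.843]
wrist_force: [4.7, -0.2, -3.3]
width: 0.0179
```

```bash
python3 c.py; python3 - <<'E'
from h import *
s=snapshot("wrist")
cv2.imwrite("pics/w5.png",cv2.resize(s["img"][60:360,160:480],None,fx=2,fy=2,interpolation=2))
tip("mould",s,.03,1)
E
```

```text
pose [0.5384 0.0956 0.0734] [3.133 0.    0.843] shift mm [-2.  -1.3 -0.1] turn deg [0.5 0.  0. ]
[ 4.7 -0.2 -3.3] [-0.052 -0.833  0.258] turned 122.148457690071
```

View pics/w5.png

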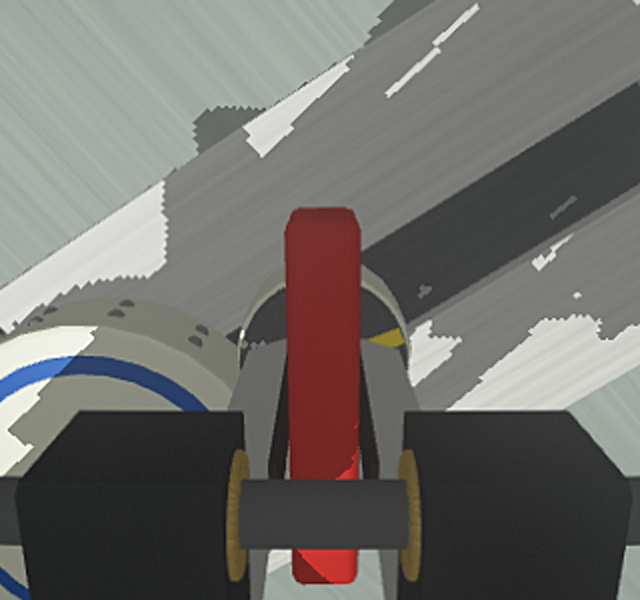

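```bash
python3 - <<'E'
from h import *
s=snapshot("wrist");h=cv2.cvtColor(s["img"],cv2.COLOR_BGR2HSV)
mk=(h[...,0]>20)&(h[...,0]<34)&(h[...,1]>150)&(h[...,2]>80);mk[:200]=0;mk[250:]=0
p=np.argwhere(mk)[:,::-1].astype(float);print(len(p))
P=np.array([at(s,u,.064)[:2] for u in p]);print(P.mean(0))
yaw=robot.get_obs()["ee_rot"][2]
for ax in([.538,.0954],[.5375,.095],[.539,.096]):
    d=P.mean(0)-ax;a=np.arctan2(d[1],d[0]); print(np.linalg.norm(d),"line vs bar-perp deg",np.degrees((a-yaw-np.pi/2+np.pi/2)%np.pi-np.pi/2))
v=np.linalg.svd(P-P.mean(0))[2][0];print(np.degrees((np.arctan2(v[1],v[0])-yaw)%np.pi))
E
python3 c.py
```

```text
90
[0.55687837 0.08765684]
0.02040463574511774 line vs bar-perp deg 19.31087434055445
0.020723006532664547 line vs bar-perp deg 20.858875105021387
0.019729273108579543 line vs bar-perp deg 16.59568594308059
95.95940507399742
pose [0.5383 0.0956 0.0733] [3.133 0.    0.845] shift mm [-1.9 -1.2 -0.2] turn deg [0.5 0.  0. ]
[ 5.2 -1.9 -3.5] [-0.239 -0.802  0.124] turned 122.06731226715382
```

Slip is confirmed three ways:
- **Torque:** the wrist reached 0.258 N m.
- **Angle:** the tool turned 122°, past the head's stop at about 103°.
- **Picture:** the yellow line is about 19° off its right angle to the bar.

Releasing now.

Emit:
{"fn": "arm_command", "kwargs": {
  "commands": "0 0 0 0 0 0 0.25;0 0 0 0 0 0 0.35;0 0 0 0 0 0 0.45;0 0 0 0 0 0 0.45;0 0 0 0 0 0 0.45;0 0 -15 0 0 0 0.45;0 0 -30 0 0 0 0.45;0 0 -40 0 0 0 0.45;0 0 -50 0 0 0 0.45;0 0 -40 0 0 0 0.45;0 0 0 0 0 0 0.45"
}}

```text
time: 18.48
tool_pos: [0.5344, 0.0974, 0.2584]
ee_rot: [3.139, 0.004, 0.849]
wrist_force: [0.1, 0.2, 0.3]
width: 0.0425
```

```bash
python3 c.py; python3 - <<'E'
from h import *
s=snapshot("wrist");cv2.imwrite("pics/w6.png",s["img"])
for q,z in [("mould",.03),("stud",.03),("handle_grip",.093),("bed_home",.03)]:tip(q,s,z,1)
E
```

```text
pose [0.5344 0.0974 0.2584] [3.139 0.004 0.849] shift mm [ -0.    2.4 184.9] turn deg [0.1 0.2 0. ]
[0.1 0.2 0.3] [-0.069  0.11  -0.007] turned 121.78332402727322
mould 0.76 [265.3 215.8] [0.4468 0.1095 0.03  ]
stud 0.89 [322.8 178.4] [0.5358 0.097  0.03  ]
handle_grip 0.95 [328.  187.6] [0.54   0.0939 0.093 ]
```

View pics/w6.png

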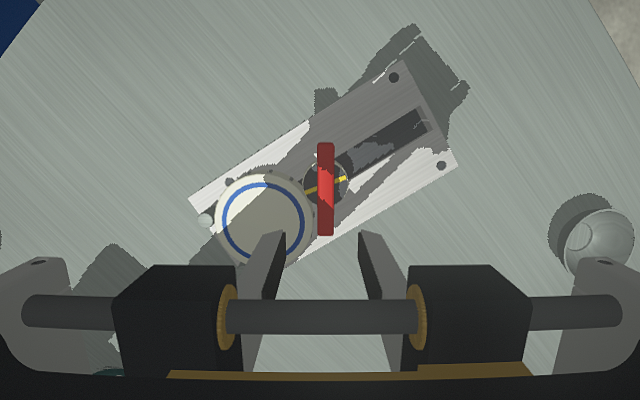

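```bash
python3 - <<'E'
from h import *
s=snapshot("wrist");h=cv2.cvtColor(s["img"],cv2.COLOR_BGR2HSV)
b=(h[...,0]>100)&(h[...,0]<125)&(h[...,1]>110);b[:150]=0;b[:,:200]=0;b[:,320:]=0;b[280:]=0
P=np.array([at(s,u,.067)[:2] for u in np.argwhere(b)[:,::-1].astype(float)])
from scipy.optimize import least_squares
f=least_squares(lambda q:np.hypot(*(P-q[:2]).T)-q[2],[.45,.11,.045],loss="soft_l1",f_scale=.002).x
r=((h[...,0]<6)|(h[...,0]>174))&(h[...,1]>150);r[:130]=0;r[250:]=0
p=np.argwhere(r)[:,::-1].astype(np.float32);bx=cv2.minAreaRect(p);B=np.array([at(s,u,.1)[:2] for u in cv2.boxPoints(bx)]);
y=(h[...,0]>20)&(h[...,0]<34)&(h[...,1]>150)&(h[...,2]>80);y[:165]=0;y[205:]=0;y[:,:290]=0;y[:,360:]=0
Y=np.array([at(s,u,.064)[:2] for u in np.argwhere(y)[:,::-1].astype(float)]);v=np.linalg.svd(Y-Y.mean(0))[2][0]
ym=(Y[Y[:,0].argmin()]+Y[Y[:,0].argmax()])/2;ya=np.arctan2(v[1],v[0])
R=np.array([at(s,u,.102)[:2] for u in p.astype(float)]);w=np.linalg.svd(R-R.mean(0))[2][0];ba=np.arctan2(w[1],w[0])
print("ring",f,"bar",B.mean(0),np.degrees(ba),"yellow mid",ym,np.degrees(ya),"slip",90-np.degrees((ba-ya)%np.pi),"yellow vs bed x",np.degrees((ya-2.974)%np.pi))
print("dist",np.hypot(*(ym-f[:2])),np.hypot(*(B.mean(0)-f[:2])))
c=np.array([.53257,.09573]);d=np.array([np.cos(2.974),np.sin(2.974)]);print("mould bed xy",(f[:2]-c)@d,(f[:2]-c)@[-d[1],d[0]],"stud",(ym-c)@d,(ym-c)@[-d[1],d[0]])
E
```

```text
ring [0.45038294 0.10894299 0.04677554] bar [0.53688492 0.09436028] -132.21837635321154 yellow mid [0.536771   0.09540917] 160.4558081480553 slip 22.674184501266836 yellow vs bed x 170.05815987614844
dist 0.08744176174633464 0.08772256361324907
mould bed xy 0.08323960453116878 0.0006816957323246313 stud -0.004195657706264387 -0.0003844256369601716
```

```bash
python3 -c "
from bench import robot;print(robot.close_job(),robot.get_obs()['time'])"
```

```text
the job is handed in; nothing more can be done
the job is handed in; nothing more can be done
```

I took the red stud from its block, dropped it into the slot and pushed the mould home against the pins. I then turned the handle clockwise until the clutch slipped, let go, raised the arm clear and handed the job in at about 18.5 s. No verdict came back.

| Check after letting go | Measured | Wanted |
|---|---|---|
| Mould, bed x | 83 mm | 82.6 mm (home) |
| Mould, bed y | 0.7 mm | within 8 mm |
| Stud to mould, centre to centre | 87.5 mm | 88 mm, under 92 mm |
| Stud off the slot's centre line | 0.4 mm | within 6 mm |
| Head past a quarter turn | about 10–13° | under 17° |
| Handle slip | about 19–23° (0.33–0.40 rad) | 0.1–0.8 rad |

- **Confirming the slip:** the wrist torque peaked at 0.258 N m while turning. The two slip values come from the pictures, 19° while still gripping and 23° after letting go.
- **Disagreement:** the network's own mould point (0.447, 0.110) was about 4 mm from my fit to the blue ring (0.450, 0.109). I trusted the ring.
- **Brief tilt:** while pushing firmly home, the tool tilted by about 0.05 rad and lifted about 2 mm. I corrected that before turning.
- **Not measured:** I did not re-measure the cheese, bottle and bowl at the end. The arm passed well clear of them and I saw no contact.

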